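# Turn the ware box to the front notch and hold its lid half open

## Task

Turn the modelling turntable by its peg until it clicks into the notch where the brass strip on its rim meets the fixed steel pointer, so that the ware box on it opens towards the far side of the bench. Then lift the box's hinged lid by its bar handle to 45 degrees and hold it there, still, so that someone can look over the fired pieces inside: finish while holding the lid, since it falls shut if let go. Leave the things standing around the turntable where they are.

Things in the scene. Friction and masses are not known exactly. Their poses are not given: they have to be found in the camera images.
- turntable (a joint): Turntable angle, rad, counterclockwise from above positive, travel -0.12 to 1.69; 0 = brass strip at the steel pointer (the wanted notch). Sprung click notches at 0, 0.785, 1.571: about 5 N at the peg leaves one, and within 0.07 rad one draws it in; between them it turns with little drag. It starts anywhere from 0.65 to 1.65, so turns clockwise. Metal disc 330 mm across, 18 thick, top 63 mm up.
- base: Round dark steel base of the turntable, 230 mm across, fixed to the bench. Origin on the turntable's axis at bench height; x points level from the axis to the pointer, z up. On the disc's middle is fixed a plywood box, 170 mm front to back, 150 wide, 80 high; the brass strip on the disc marks its front.
- pointer (a point): Tip of the fixed steel pointer that stands beside the disc's rim on the side away from the robot, 178 mm from the turntable's axis and 63 mm above the bench.
- peg (a point): Centre of the top of the upright round wooden peg on the disc (turns with it): 18 mm thick, 50 mm tall above the disc, its top 113 mm above the bench, 145 mm from the axis, 90 degrees counterclockwise from the brass strip seen from above. The box's wall is 70 mm from the peg's centre.
- lid (a joint): Hinge of the box's plywood lid, 172 x 154 x 8 mm, in rad: 0 = shut, grows as it opens, 0.785 = 45 degrees, travel 1.9. The hinge is free: below about 1.2 rad the lid falls shut when let go. Lid and handle together weigh about 0.4 kg.
- lid_hinge (a point): Middle of the lid's hinge line, along the box's back edge (opposite the brass strip), level with the lid's underside, 143 mm above the bench, 85 mm from the turntable's axis. Axes turn with the lid: x from the hinge along the lid to its free front edge, z out of its top, y along the hinge.
- lid_bar: Steel bar handle on the lid's top: round, 12 mm thick, 100 mm between its two legs, parallel to the hinge. Origin at the bar's middle, 140 mm along the lid and 48 mm above the hinge line (40 mm above the lid's top face; 191 mm above the bench when shut). y along the bar, x to the lid's free edge, z out of the lid.
- head: Loose knobbly buff clay head (fired, hard), about 105 mm across and 95 mm high; origin under its centre. A bystander.
- cup: Loose white cup, 72 mm across and 85 mm high; origin under its centre. A bystander.
- plaster: Loose plaster block 90 x 60 x 35 mm; origin under its centre. A bystander.

How it is judged:
By the outcome, as a careful person would: the job done as asked, in the order asked, and still so for the second after the job is handed in, while the arm keeps its last pose, push and grip.
It also fails if it takes over 48 s, if anything falls off the work surface, if the arm or the gripper's body presses on something with over 40 N, if the wrist force passes 120 N, or if a joint passes its speed limit or range.

## Robot

A 7-joint arm with a two-finger parallel gripper is mounted at the origin on the work surface. World frame = base frame: x ahead of the robot, y to its left, z up, the work surface at z = 0. Lengths are in m, angles in rad, forces in N, time in s.
With the tool pointing down it reaches from about 0.425 to 0.925 m from the base axis. Payload 6.8 kg.
Tool frame: the origin (TCP) lies on the front face of the gripper's body, between the roots of the fingers; the fingertips stand 73 mm ahead of it and the grasp point (between the pads) lies 54 mm ahead of it; z points along the fingers, y is the direction in which the jaws open and shut (so a half turn about z gives the same grasp; the last joint's range is limited). The gripper opens to 85 mm and grips with 20 to 120 N. Pads are 22 mm wide; open, the fingers measure 114 mm over their backs; the gripper's body (76 mm by 85 mm) begins 54 mm behind the grasp point. The pads swing forward as they close: fully open they stand 13 mm farther back than shut.
Start: joints at [-1.242, 0.477, 0.022, 1.555, -0.011, 1.109, -0.083], TCP at [0.286, 0.612, 0.304] pointing down, gripper open.
Joint ranges: [-2.96, 2.96], [-0.34, 2.1], [-1.41, 1.46], [0.24, 2.44], [-1.37, 4.51], [0.17, 1.92], [-2.96, 2.96]. Speed limits (rad/s): [2.39, 2.39, 3.14, 3.14, 3.14, 3.14, 3.14].

## Interface

Orientations are given as a rotation vector (axis times angle).
In Python, from bench import * gives the robot as it stands.
- The arm moves only by the tool jog_arm, never from a script. Its argument "plan" is a list of rows, each a list of 2 entries, a list of its own where there are three numbers: the shift along the world's x, y, z in cm, then the turn about the world's z in rad. In form: [[[tx, ty, tz], twist], ...]. A call has 1 to 12 rows; each row shifts and turns the commanded pose from where the row before left it; what a row does not reach is not made up. A row lasts 1/10 s, in which the tool goes at most 50 mm and 8.59 degrees, less where a joint would pass 70% of its speed; a pose out of reach is approached as far as the arm can. A call is refused whole if a number of a shift passes 5 or a number of a turn 0.15, either way. A call with a gripper value outside its range is refused whole. "hand" is the finger opening in cm, from 0 to 8.54, set as the call begins (left out, the last holds). The fingers move at their own pace and stop on an object; "grip_force" is the grip in N (left out, the last holds). Time passes only in rows, so rows that do not move let the fingers close. It gives the time, the measured TCP pose, the force and the opening at its end, in the units of the state.
- get_obs(): the state, without advancing time (a new reading comes with each control period).
- grab_frame(name): name is "side" or "top" or "wrist"; returns the picture (400x640x3 uint8, red, green, blue); there is no depth.
- get_calibration(name): a dict with "intrinsics" (3x3 intrinsics, pixels), "xyz" and "orientation" of the camera in the world. Camera axes: x right, y down, z forward; pixel columns grow to the right and rows downward; lengths in m; the calibration is good to about 2 mm. A picture is of the moment at which its call begins: read the wrist's pose just before it. get_calibration takes no time and is no camera call; for the wrist camera it gives the pose at the moment of the call.
- hand_in(): hands the job in, once; it reports no verdict.
The state is a dict: "clock": time; "joints": joint angles; "qvel": joint speeds; "tau": joint torques, N m; "tcp_pos": TCP position; "orientation": TCP orientation; "contact_force": force on the tool from outside, world axes, zero at the start; "moment": the same for the moment, N m; "grip_width": finger opening in m.
Only numpy, scipy, OpenCV 4.12 (cv2) and the standard library are available. Lean on these libraries where they do the work, as an engineer would, in place of code of your own. Each camera call takes 0.05 s, during which the arm holds its last target. There are 200 camera calls.

## Working session

There is one attempt and no reset: what is moved stays moved. The work goes in short steps, Python scripts to look and compute and a tool call to move; the robot and the scene stay as the last step left them, time stands still between calls to the robot, and variables do not carry over. Pictures are saved under pics/ and viewed, about 8 in all and at most 12, crops included, and the job is handed in when it is done.

Besides the shell and the picture viewer there is one more tool, called after "Emit:" as name(argument=value, ...), one argument or row to a line, values as JSON. jog_arm: Moves the arm, as the interface text tells. Its arguments: {"type":"object","properties":{"plan":{"type":"array","items":{"type":"array"}},"hand":{"type":"number"},"grip_force":{"type":"number"}},"required":["plan"]}

```bash
mkdir -p pics
cat > h.py <<'E'
from bench import *
import numpy as np, cv2
from scipy.spatial.transform import Rotation as R
def cal(n):
    c=get_calibration(n); o=np.array(c["orientation"],float)
    M=R.from_rotvec(o).as_matrix() if o.shape==(3,) else o
    return np.array(c["intrinsics"]),np.array(c["xyz"]),M
def ray(c,u,v,z):
    K,t,M=c; d=M@np.linalg.solve(K,[u,v,1.]); return t+d*(z-t[2])/d[2]
def proj(c,p):
    K,t,M=c; q=K@(M.T@(np.array(p)-t)); return q[:2]/q[2]
E
python3 - <<'E'
from h import *
print(get_obs())
for n in("top","side"):
    print(n,get_calibration(n)); cv2.imwrite(f"pics/{n}0.png",grab_frame(n)[:,:,::-1])
E
```

```text
{'clock': 0.0, 'joints': array([-1.2421204 ,  0.47781408,  0.0223322 ,  1.55643681, -0.01150781,
        1.1093389 , -0.08310534]), 'qvel': array([ 0.0004762 ,  0.00066371, -0.00155795,  0.00018609, -0.0001894 ,
       -0.00138142, -0.00138914]), 'tau': array([ 2.28921863e-04, -5.96467638e+01,  1.60826314e+00, -2.81201041e+01,
        1.25361403e-02,  9.51319991e-03,  5.42172268e-05]), 'tcp_pos': array([0.28534171, 0.61121147, 0.30292228]), 'orientation': array([-6.80554839e-01, -3.06670766e+00,  2.90318982e-03]), 'contact_force': array([ 0.04516369,  0.40332265, -0.300299  ]), 'moment': array([ 0.00884346,  0.02330722, -0.02283193]), 'grip_width': 0.08546303885865207}
top {'intrinsics': array([[404.01987993,   0.        , 318.93141249],
       [  0.        , 404.01987993, 201.86190493],
       [  0.        ,   0.        ,   1.        ]]), 'xyz': array([0.39284179, 0.0302743 , 1.17768888]), 'orientation': array([-2.10346556,  2.13974547, -0.13687326])}
side {'intrinsics': array([[401.44690254,   0.        , 319.13906704],
       [  0.        , 401.44690254, 200.14356308],
       [  0.        ,   0.        ,   1.        ]]), 'xyz': array([ 0.01926077, -0.56310485,  0.59024267]), 'orientation': array([-1.95025767,  0.75837169, -0.43267565])}
```

View pics/top0.png

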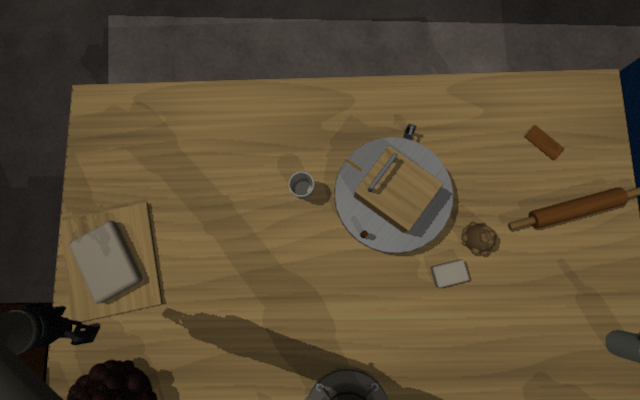

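View pics/side0.png

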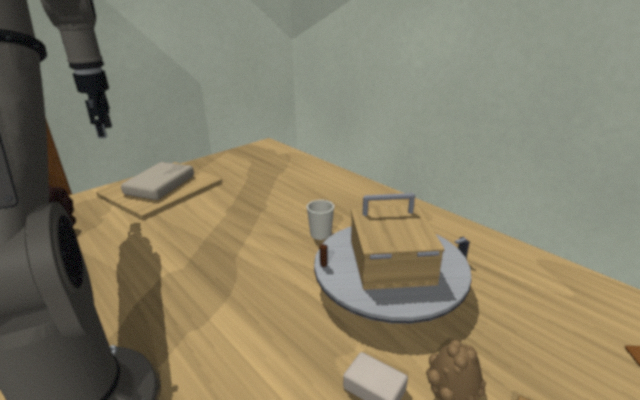

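The top view shows the disc at about (394,195), the pointer at (410,133), the brass strip at (353,165) and the peg top at (364,234). The cup is at (302,185), the head at (481,238) and the plaster at (450,273). The side view agrees with this.

Run:
```python
from h import *
im=cv2.imread("pics/top0.png"); c=cal("top")
hsv=cv2.cvtColor(im,cv2.COLOR_BGR2HSV)
m=((hsv[:,:,1]<60)&(hsv[:,:,2]>90)).astype(np.uint8)*255
m[:, :320]=0;m[:,465:]=0;m[:120]=0;m[260:]=0
p=np.argwhere(m)[:,::-1].astype(np.int32)
hull=cv2.convexHull(p); e=cv2.fitEllipse(hull);print(e,len(p))
ctr=ray(c,*e[0],.063);print("ctr",ctr, "radius",[np.linalg.norm(ray(c,*q[0],.063)-ctr).round(3) for q in hull[::4]])
def pol(n,u,v,z):
    w=ray(c,u,v,z);d=w-ctr;print(n,w.round(3),"r",np.hypot(d[0],d[1]).round(3),"ang",np.arctan2(d[1],d[0]).round(3))
pol("pointer?",410,133,.063);pol("brass",353,165,.063);pol("peg",364,234,.113);pol("bar",383,173,.191)
pol("cup",302,182,.085);pol("head",481,238,.05);pol("plast",450,273,.035)
cv2.imwrite("pics/top_crop.png",cv2.resize(im[110:290,280:520],None,fx=3.3,fy=3.3,interpolation=cv2.INTER_CUBIC))
```

```text
((393.86090087890625, 192.4292755126953), (116.94174194335938, 120.09058380126953), 178.5864715576172) 5520
ctr [ 0.59783352 -0.1434098   0.063     ] radius [np.float64(0.162), np.float64(0.163), np.float64(0.163), np.float64(0.165), np.float64(0.165), np.float64(0.167), np.float64(0.165), np.float64(0.163), np.float64(0.198), np.float64(0.161)]
pointer? [ 0.769 -0.197  0.063] r 0.18 ang -0.302
brass [ 0.679 -0.032  0.063] r 0.138 ang 0.941
peg [ 0.479 -0.053  0.113] r 0.149 ang 2.489
bar [ 0.624 -0.099  0.191] r 0.052 ang 1.04
cup [0.628 0.111 0.085] r 0.257 ang 1.452
head [ 0.468 -0.378  0.05 ] r 0.268 ang -2.077
plast [ 0.374 -0.292  0.035] r 0.268 ang -2.557
```

View pics/top_crop.png

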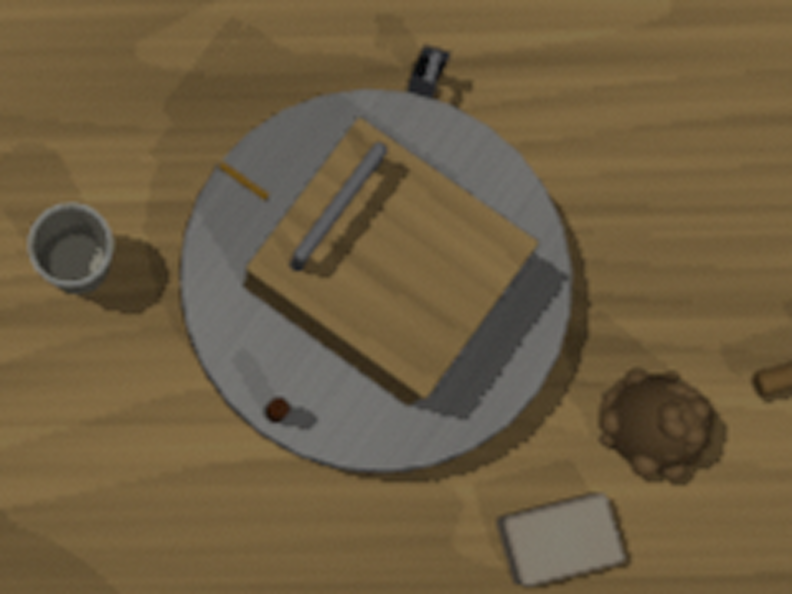

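Emit:
jog_arm(
  plan=[
    [[1,-3.3,0],-0.012],
    [[1,-3.3,0],-0.012],
    [[1,-3.3,0],-0.012],
    [[1,-3.3,0],-0.012],
    [[1,-3.3,0],-0.012],
    [[1,-3.3,0],-0.012],
    [[1,-3.3,0],-0.012],
    [[1,-3.3,0],-0.012],
    [[1,-3.3,0],-0.012],
    [[1,-3.3,0],-0.012],
  ],
)

```text
clock: 1.1
tcp_pos: [0.3856, 0.2801, 0.3037]
orientation: [-0.864, -3.02, 0.001]
contact_force: [0.6, -0.5, -0.8]
grip_width: 0.0853
```

Emit:
jog_arm(
  plan=[
    [[1,-3.3,0],-0.012],
    [[1,-3.3,0],-0.012],
    [[1,-3.3,0],-0.012],
    [[1,-3.3,0],-0.012],
    [[1,-3.3,0],-0.012],
    [[1,-3.3,0],-0.012],
    [[1,-3.3,0],-0.012],
    [[1,-3.3,0],-0.012],
    [[1,-3.3,0],-0.012],
    [[1,-3.3,0],-0.012],
    [[0,0,0],0],
    [[0,0,0],0],
  ],
  hand=3.6,
)

```text
clock: 2.3
tcp_pos: [0.4853, -0.0488, 0.3036]
orientation: [-1.045, -2.962, 0.001]
contact_force: [0.5, 1.2, -0.1]
grip_width: 0.0358
```

Run:
```python
from h import *
o=get_obs();print(o["clock"],o["tcp_pos"],o["orientation"],o["contact_force"],o["grip_width"])
c=cal("wrist");np.savez("w1.npz",K=c[0],t=c[1],M=c[2]);print(c[1])
cv2.imwrite("pics/w1.png",grab_frame("wrist")[:,:,::-1])
print("peg pred",proj(c,[.479,-.053,.113]),"ctr",proj(c,[.590,-.143,.063]))
```

```text
2.3 [ 0.48529685 -0.04884023  0.30359075] [-1.04542636e+00 -2.96172519e+00  5.02134568e-04] [ 0.49251702  1.19638883 -0.11189659] 0.035813192633289644
[ 0.43060398 -0.00364765  0.37389124]
peg pred [311.2764777  194.34549014] ctr [313.04743122 292.35947743]
```

View pics/w1.png

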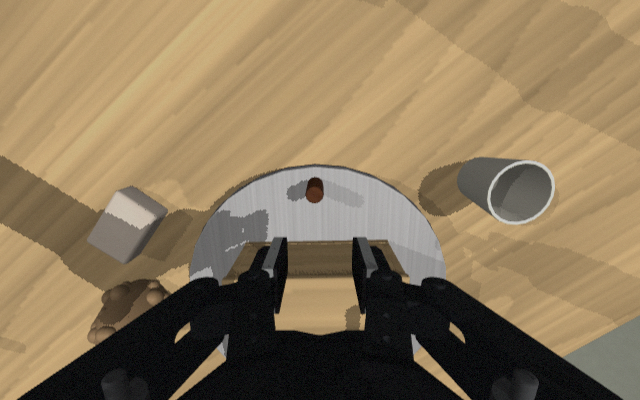

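The wrist view shows the peg top at about (314,195), about 3 px from the predicted spot. The head, plaster and cup are well clear of the jaws. Next I'll lower an open cage over the peg.

Emit:
jog_arm(
  plan=[
    [[-0.4,-0.2,-1],0],
    [[0,0,-2],0],
    [[0,0,-2],0],
    [[0,0,-2],0],
    [[0,0,-2],0],
    [[0,0,-2],0],
    [[0,0,-2],0],
    [[0,0,-1.6],0],
    [[0,0,-1],0],
    [[0,0,0],0],
    [[0,0,0],0],
  ],
  hand=3.6,
)

```text
clock: 3.45
tcp_pos: [0.4815, -0.0501, 0.1481]
orientation: [-1.042, -2.964, -0.0]
contact_force: [-0.5, 0.5, 1.2]
grip_width: 0.0361
```

Emit:
jog_arm(
  plan=[
    [[0,0,0],0],
    [[0,0,0],0],
    [[0,0,0],0],
  ],
  hand=2.2,
  grip_force=20,
)

```text
clock: 3.75
tcp_pos: [0.4819, -0.0503, 0.1484]
orientation: [1.043, 2.962, 0.001]
contact_force: [0.2, 0.1, 0.5]
grip_width: 0.0218
```

Run:
```python
from h import *
o=get_obs();print(o["clock"],o["tcp_pos"],o["orientation"],o["contact_force"],o["grip_width"])
ctr=np.array([.590,-.143]);p=o["tcp_pos"][:2];d=p-ctr;r=np.hypot(*d);a=np.arctan2(d[1],d[0]);print(r,a)
# refine centre & pointer from top0
im=cv2.imread("pics/top0.png");c=cal("top")
hsv=cv2.cvtColor(im,cv2.COLOR_BGR2HSV)
m=((hsv[:,:,1]<60)&(hsv[:,:,2]>90)).astype(np.uint8)
n,l,s,_=cv2.connectedComponentsWithStats(m[125:260,330:460]);
k=[i for i in range(1,n) if s[i,4]>300];print(s[k])
pts=np.argwhere(np.isin(l,k))[:,::-1]+[330,125]
h=cv2.convexHull(pts.astype(np.int32))[:,0]
w=np.array([ray(c,*q,.063)[:2] for q in h])
from scipy.optimize import least_squares
f=least_squares(lambda x:np.hypot(*(w-x).T)-.1645,[.59,-.143],loss="soft_l1",f_scale=.001);print(f.x,f.fun.round(4))
a0=a
N=12
seq=[]
for end in (-.29,):
  A=np.linspace(a,end+np.pi/2,N+1);P=ctr+.145*np.c_[np.cos(A),np.sin(A)];P[0]=p
  print((np.diff(P,axis=0)*100).round(2),np.diff(A)[0])
for u,v in((420,95),(425,100),(430,70)):
  q=ray(c,280+u/3.3,110+v/3.3,.063);d=q[:2]-f.x;print(q,np.hypot(*d),np.arctan2(d[1],d[0]))
```

```text
3.75 [ 0.48188008 -0.05032556  0.14844104] [1.04260936e+00 2.96243308e+00 9.45181854e-04] [0.16363386 0.10448442 0.50229931] 0.021772477773094136
0.14240249357379572 2.4329651767925515
[[   5   12  118  115 5439]]
[ 0.59614609 -0.14155455] [-0.0008 -0.0004 -0.0016 -0.0016 -0.0017 -0.0013 -0.001  -0.0014 -0.0027
 -0.0017 -0.0022 -0.0019 -0.0014 -0.0017 -0.0019 -0.0018 -0.0017 -0.001
 -0.0013 -0.0011  0.0005 -0.001  -0.0006 -0.0001 -0.0004 -0.0008 -0.001
 -0.0011 -0.0015 -0.0009 -0.0011 -0.0011 -0.0012 -0.0011 -0.0012 -0.0015
 -0.0019 -0.0009 -0.0006 -0.0012 -0.0011 -0.0021 -0.0017 -0.0009 -0.0005
 -0.001  -0.0011 -0.0014]
[[ 0.76  1.18]
 [ 1.05  0.92]
 [ 1.13  0.81]
 [ 1.2   0.7 ]
 [ 1.26  0.58]
 [ 1.31  0.46]
 [ 1.35  0.33]
 [ 1.38  0.2 ]
 [ 1.39  0.06]
 [ 1.39 -0.07]
 [ 1.38 -0.2 ]
 [ 1.35 -0.33]] -0.09601407083313784
[ 0.752312   -0.18820895  0.063     ] 0.1629859643285809 -0.2903086855770839
[ 0.74772396 -0.19226782  0.063     ] 0.1598364296070619 -0.3228623443214752
[ 0.77456553 -0.1979072   0.063     ] 0.18710723447181044 -0.30592817778496445
```

Run:
```python
import numpy as np
c=np.array([.596,-.1415]);A=np.linspace(2.473,1.265,23);P=c+.146*np.c_[np.cos(A),np.sin(A)];print(P[0],P[-1]);P[0]=[.4819,-.0503]
print([[[round(float(x),2),round(float(y),2),0],-.055] for x,y in np.diff(P,axis=0)*100])
```

```text
[ 0.48143455 -0.05099719] [ 0.63995369 -0.0022733 ]
[[[0.47, 0.55, 0], -0.055], [[0.55, 0.59, 0], -0.055], [[0.58, 0.56, 0], -0.055], [[0.61, 0.52, 0], -0.055], [[0.64, 0.49, 0], -0.055], [[0.66, 0.45, 0], -0.055], [[0.69, 0.42, 0], -0.055], [[0.71, 0.38, 0], -0.055], [[0.73, 0.34, 0], -0.055], [[0.74, 0.3, 0], -0.055], [[0.76, 0.26, 0], -0.055], [[0.77, 0.21, 0], -0.055], [[0.78, 0.17, 0], -0.055], [[0.79, 0.13, 0], -0.055], [[0.8, 0.08, 0], -0.055], [[0.8, 0.04, 0], -0.055], [[0.8, -0.0, 0], -0.055], [[0.8, -0.05, 0], -0.055], [[0.8, -0.09, 0], -0.055], [[0.79, -0.13, 0], -0.055], [[0.78, -0.18, 0], -0.055], [[0.77, -0.22, 0], -0.055]]
```

Emit:
jog_arm(
  plan=[
    [[0.47,0.55,0],-0.055],
    [[0.55,0.59,0],-0.055],
    [[0.58,0.56,0],-0.055],
    [[0.61,0.52,0],-0.055],
    [[0.64,0.49,0],-0.055],
    [[0.66,0.45,0],-0.055],
    [[0.69,0.42,0],-0.055],
    [[0.71,0.38,0],-0.055],
    [[0.73,0.34,0],-0.055],
    [[0.74,0.3,0],-0.055],
    [[0.76,0.26,0],-0.055],
  ],
)

```text
clock: 4.85
tcp_pos: [0.5533, -0.0015, 0.1481]
orientation: [1.881, 2.516, 0.001]
contact_force: [-0.2, 0.2, 0.5]
grip_width: 0.0219
```

Emit:
jog_arm(
  plan=[
    [[0.77,0.21,0],-0.055],
    [[0.78,0.17,0],-0.055],
    [[0.79,0.13,0],-0.055],
    [[0.8,0.08,0],-0.055],
    [[0.8,0.04,0],-0.055],
    [[0.8,0,0],-0.055],
    [[0.8,-0.05,0],-0.055],
    [[0.8,-0.09,0],-0.055],
    [[0.79,-0.13,0],-0.055],
    [[0.78,-0.18,0],-0.055],
    [[0.77,-0.22,0],-0.055],
    [[0,0,0],0],
  ],
)

```text
clock: 6.05
tcp_pos: [0.6406, -0.0022, 0.1481]
orientation: [2.543, 1.843, 0.001]
contact_force: [-0.3, 1.0, 0.1]
grip_width: 0.0217
```

Run:
```python
from h import *
o=get_obs();print(o["clock"],o["tcp_pos"],o["orientation"],o["contact_force"],o["moment"],o["grip_width"],o["joints"])
im=grab_frame("top")[:,:,::-1];cv2.imwrite("pics/top2.png",im)
cv2.imwrite("pics/top2c.png",cv2.resize(im[110:290,280:520],None,fx=3.3,fy=3.3,interpolation=cv2.INTER_CUBIC))
```

```text
6.05 [ 0.64057308 -0.00221271  0.14807977] [2.54273411e+00 1.84334384e+00 8.85496994e-04] [-0.30188766  1.03873578  0.12829049] [-0.02361514  0.02766624  0.01500811] 0.021656284533118852 [-0.558785    0.69682742  0.66962215  1.79567822 -0.55994527  0.84679756
  0.0637047 ]
```

View pics/top2c.png

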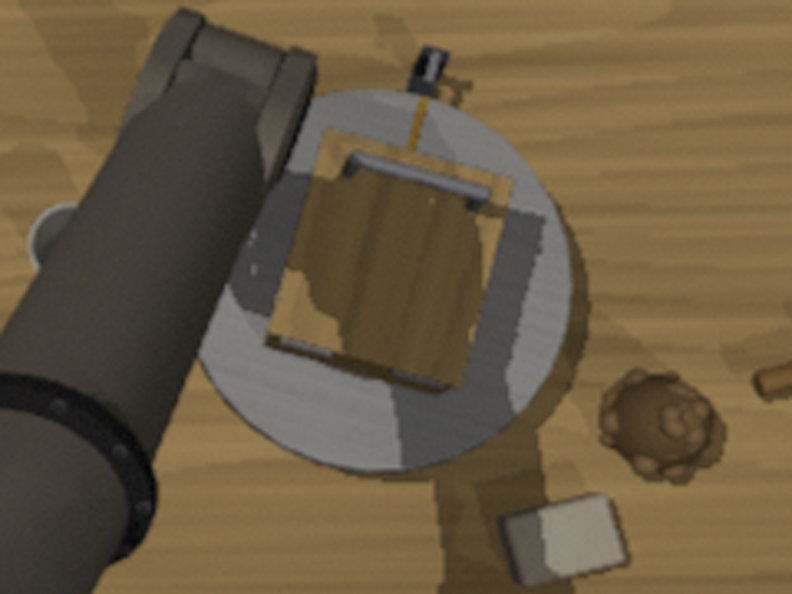

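Brass strip, crop (425,97) to (412,150), now meets the pointer at (424,92). I'll open, lift straight off, then take a look from above the bar.

Emit:
jog_arm(
  plan=[
    [[0,0,0],0],
    [[0,0,0],0],
    [[0,0,0],0],
    [[0,0,1],0],
    [[0,0,3],0],
    [[0,0,3],0],
    [[0,0,3],0],
    [[0,0,3],0],
    [[0,0,3],0],
    [[0,0,1],0],
    [[0,0,0],0],
  ],
  hand=3.8,
)

```text
clock: 7.2
tcp_pos: [0.6403, -0.0024, 0.3197]
orientation: [2.542, 1.843, 0.005]
contact_force: [0.3, 0.4, -1.0]
grip_width: 0.0382
```

Emit:
jog_arm(
  plan=[
    [[0.1,-1.5,0],0],
    [[0.1,-2,0],0],
    [[0.1,-2,0],0],
    [[0.1,-2,0],0],
    [[0.1,-2,0],0],
    [[0.1,-2,0],0],
    [[0.1,-2,0],0],
    [[0.1,-2,0],0.01],
    [[0,-0.1,0],0],
    [[0,0,0],0],
    [[0,0,0],0],
  ],
  hand=6,
)

```text
clock: 8.3
tcp_pos: [0.6477, -0.1571, 0.3169]
orientation: [-2.532, -1.857, 0.001]
contact_force: [1.1, 0.5, 0.7]
grip_width: 0.06
```

Run:
```python
from h import *
o=get_obs();print(o["clock"],o["tcp_pos"],o["orientation"],o["contact_force"],o["grip_width"],o["joints"])
c=cal("wrist");a=grab_frame("wrist")[:,:,::-1];ct=cal("top");s=cal("side");b=grab_frame("top")[:,:,::-1];d=grab_frame("side")[:,:,::-1]
cv2.imwrite("pics/w3.png",a);cv2.imwrite("pics/t3.png",b);cv2.imwrite("pics/s3.png",d)
x=cv2.resize(b[110:290,300:480],(400,400),interpolation=cv2.INTER_CUBIC)
y=cv2.resize(d[150:330,280:500],(400,327),interpolation=cv2.INTER_CUBIC)
z=np.zeros((400,800,3),np.uint8);z[:,:400]=x;z[:327,400:]=y
cv2.imwrite("pics/ts3.png",z)
f=np.array([np.cos(-.306),np.sin(-.306),0]);g=np.array([-f[1],f[0],0]);C=np.array([.596,-.1415,0])
for k in(-.05,0,.05):
  p=C+.055*f+k*g+[0,0,.191];print(p,proj(c,p),proj(ct,p),proj(s,p))
```

```text
8.3 [ 0.64766814 -0.15710107  0.31692269] [-2.53202836e+00 -1.85709589e+00  9.85583639e-04] [1.07980617 0.51613193 0.67425624] 0.06004803953116296 [-0.38728459  0.55916879  0.79670127  1.60020786 -0.42584606  1.1657177
  0.19943969]
[ 0.6333827  -0.20574589  0.191     ] [321.15196735 279.86772626] [426.07147377 168.3944331 ] [433.93231356 214.76156275]
[ 0.64844504 -0.15806858  0.191     ] [321.29371679 220.83711344] [406.48019023 162.94679994] [418.23939751 203.68036525]
[ 0.66350738 -0.11039127  0.191     ] [321.4556844  153.38677823] [387.04151137 157.54160066] [404.00939404 193.63217037]
```

View pics/ts3.png

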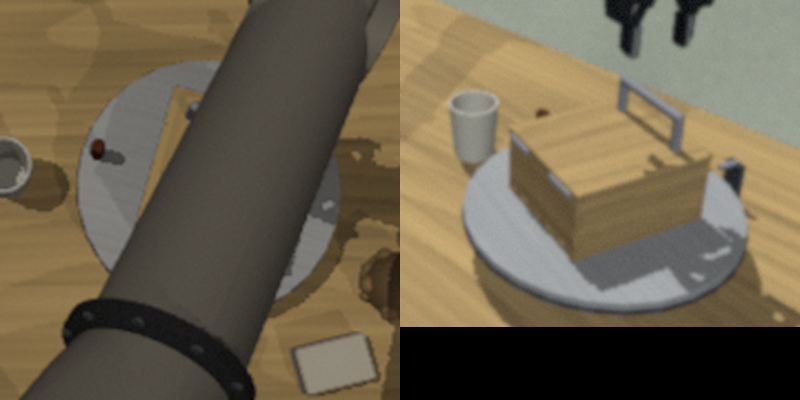

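View pics/w3.png

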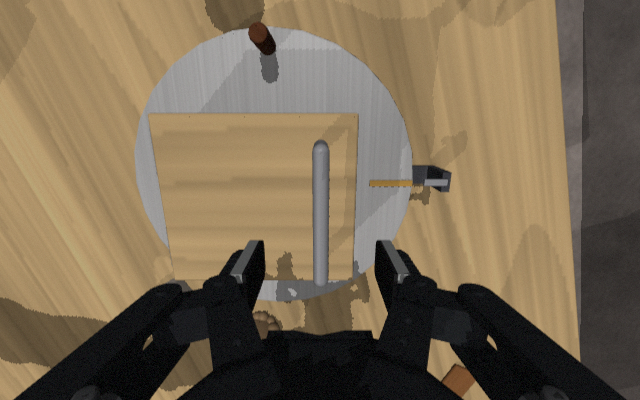

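The wrist view has the bar at column 320 (rows 143–285), as predicted. The brass strip at (370–412,183) meets the pointer tip at (413,182). I'll put a number on the notch angle before going on.

Run:
```python
from h import *
c=cal("wrist");ct=cal("top");C=np.array([.596,-.1415])
def pr(n,c,u,v,z):
  p=ray(c,u,v,z);d=p[:2]-C;print(n,p.round(4),np.hypot(*d).round(4),np.arctan2(d[1],d[0]).round(4))
im=cv2.imread("pics/w3.png");h=cv2.cvtColor(im,cv2.COLOR_BGR2HSV)[170:195,360:460]
m=(h[:,:,1]>150)&(h[:,:,2]>110);m[:,53:]=0
q=np.argwhere(m)[:,::-1]+[360,170];L=cv2.fitLine(q.astype(np.float32),cv2.DIST_L2,0,.01,.01).ravel();print(len(q),q.min(0),q.max(0),L)
for u in(371,411): pr("brass",c,u,L[3]+(u-L[2])*L[1]/L[0],.063)
pr("pointer tip",c,414,182,.063)
pr("pegtop",ct,300+98/400*180,110+147/400*180,.113);pr("pegtop w",c,259.5,32,.113)
cv2.imwrite("pics/w3c.png",cv2.resize(im[150:220,350:460],None,fx=7,fy=7,interpolation=cv2.INTER_CUBIC))
```

```text
210 [370 181] [411 185] [  1.    0.  390.5 183. ]
brass [ 0.7061 -0.1753  0.063 ] 0.1151 -0.2982
brass [ 0.7514 -0.1896  0.063 ] 0.1627 -0.3001
pointer tip [ 0.7551 -0.1895  0.063 ] 0.1662 -0.2928
pegtop [ 0.636  -0.0043  0.113 ] 0.1429 1.2872
pegtop w [ 0.6414 -0.0023  0.113 ] 0.1464 1.2554
```

View pics/w3c.png

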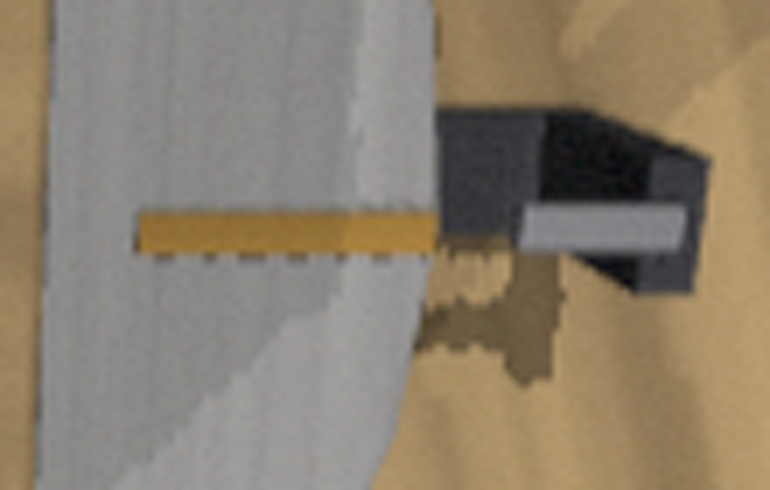

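The brass strip and pointer blade line up within 1 px, so the notch is reached. Next I'll descend and grip the bar.

Emit:
jog_arm(
  plan=[
    [[0,0,-1],0],
    [[0,0,-1.5],0],
    [[0,0,-1.5],0],
    [[0,0,-1.5],0],
    [[0,0,-1],0],
    [[0,0,-0.4],0],
    [[0,0,0],0],
    [[0,0,0],0],
  ],
)

```text
clock: 9.25
tcp_pos: [0.648, -0.1585, 0.2494]
orientation: [2.534, 1.856, 0.001]
contact_force: [0.6, 0.7, 0.3]
grip_width: 0.0603
```

Emit:
jog_arm(
  plan=[
    [[0,0,0],0],
    [[0,0,0],0],
    [[0,0,0],0],
    [[0,0,0],0],
    [[0,0,0],0],
    [[0,0,0],0],
    [[0,0,0],0],
    [[0,0,0],0],
  ],
  hand=0,
  grip_force=30,
)

```text
clock: 10.05
tcp_pos: [0.6478, -0.1582, 0.2493]
orientation: [2.534, 1.857, 0.001]
contact_force: [-0.5, 0.4, 5.7]
grip_width: 0.0109
```

Run:
```python
import numpy as np
f=np.array([np.cos(-.302),np.sin(-.302)]);a0=np.arctan2(48,140)
t=np.linspace(0,.785,21);t=.785*(1-np.cos(np.pi*t/.785))/2
s=14.8*np.cos(a0+t);z=14.8*np.sin(a0+t)
D=np.c_[np.diff(s)[:,None]*f,np.diff(z)];print([[[*map(float,r.round(2))],0] for r in D]);print(D.sum(0))
```

```text
[[[-0.02, 0.01, 0.07], 0], [[-0.07, 0.02, 0.2], 0], [[-0.12, 0.04, 0.33], 0], [[-0.17, 0.05, 0.44], 0], [[-0.23, 0.07, 0.54], 0], [[-0.3, 0.09, 0.62], 0], [[-0.37, 0.11, 0.68], 0], [[-0.44, 0.14, 0.71], 0], [[-0.5, 0.16, 0.72], 0], [[-0.55, 0.17, 0.7], 0], [[-0.59, 0.18, 0.66], 0], [[-0.62, 0.19, 0.61], 0], [[-0.62, 0.19, 0.54], 0], [[-0.59, 0.18, 0.47], 0], [[-0.55, 0.17, 0.39], 0], [[-0.48, 0.15, 0.31], 0], [[-0.4, 0.12, 0.23], 0], [[-0.29, 0.09, 0.16], 0], [[-0.18, 0.06, 0.1], 0], [[-0.06, 0.02, 0.03], 0]]
[-7.15038475  2.22755212  8.49101623]
```

Emit:
jog_arm(
  plan=[
    [[-0.02,0.01,0.07],0],
    [[-0.07,0.02,0.2],0],
    [[-0.12,0.04,0.33],0],
    [[-0.17,0.05,0.44],0],
    [[-0.23,0.07,0.54],0],
    [[-0.3,0.09,0.62],0],
  ],
)

```text
clock: 10.65
tcp_pos: [0.6389, -0.1553, 0.2716]
orientation: [2.533, 1.856, 0.001]
contact_force: [4.4, -0.7, -3.0]
grip_width: 0.0107
```

Emit:
jog_arm(
  plan=[
    [[-0.37,0.11,0.68],0],
    [[-0.44,0.14,0.71],0],
    [[-0.5,0.16,0.72],0],
    [[-0.55,0.17,0.7],0],
    [[-0.59,0.18,0.66],0],
    [[-0.62,0.19,0.61],0],
    [[-0.62,0.19,0.54],0],
  ],
)

```text
clock: 11.35
tcp_pos: [0.6028, -0.144, 0.3192]
orientation: [2.531, 1.855, 0.006]
contact_force: [6.0, -0.1, 2.4]
grip_width: 0.0108
```

Emit:
jog_arm(
  plan=[
    [[-0.59,0.18,0.47],0],
    [[-0.55,0.17,0.39],0],
    [[-0.48,0.15,0.31],0],
    [[-0.4,0.12,0.23],0],
    [[-0.29,0.09,0.16],0],
    [[-0.18,0.06,0.1],0],
    [[-0.06,0.02,0.03],0],
    [[0,0,0],0],
    [[0,0,0],0],
    [[0,0,0],0],
  ],
)

```text
clock: 12.35
tcp_pos: [0.5784, -0.1364, 0.337]
orientation: [2.53, 1.855, 0.009]
contact_force: [6.9, -0.9, 7.0]
grip_width: 0.0109
```

Run:
```python
from h import *
o=get_obs();print(o["clock"],o["tcp_pos"],o["orientation"],o["contact_force"],o["grip_width"])
w=grab_frame("wrist")[:,:,::-1];s=cal("side");d=grab_frame("side")[:,:,::-1];t=grab_frame("top")[:,:,::-1]
cv2.imwrite("pics/w4.png",w);cv2.imwrite("pics/s4.png",d);cv2.imwrite("pics/t4.png",t)
f=np.array([np.cos(-.302),np.sin(-.302),0]);g=np.array([-f[1],f[0],0]);C=np.array([.596,-.1415,0])
v=cv2.resize(d[130:310,290:490],None,fx=4,fy=3.33,interpolation=cv2.INTER_CUBIC);v=cv2.resize(d[140:290,290:490],None,fx=4,fy=4,interpolation=cv2.INTER_CUBIC)
for th in(.685,.785,.885):   # free front edge of the lid underside, predicted, side crop pixels
  for k in(-.077,.077):
    p=C-.085*f+k*g+[0,0,.143]+.172*(np.cos(th)*f+np.sin(th)*np.array([0,0,1]))
    q=proj(s,p);print(th,k,q,(q-[290,140])*4)
    if th==.785: cv2.circle(v,tuple(((q-[290,140])*4).astype(int)),4,(0,0,255),1)
cv2.imwrite("pics/s4c.png",v)
```

```text
12.35 [ 0.57840136 -0.13640399  0.3370028 ] [2.52967238 1.85468794 0.00896882] [ 6.9132347  -0.89405104  6.99650175] 0.010919301742134478
0.685 -0.077 [444.53329133 193.38283697] [618.13316534 213.53134787]
0.685 0.077 [396.17359495 163.64607277] [424.69437981  94.5842911 ]
0.785 -0.077 [440.35765625 188.37523706] [601.430625   193.50094823]
0.785 0.077 [392.02607714 159.01355264] [408.10430855  76.05421055]
0.885 -0.077 [435.42595724 183.97617653] [581.70382897 175.90470614]
0.885 0.077 [387.24328078 154.91316903] [388.97312312  59.65267612]
```

View pics/s4c.png

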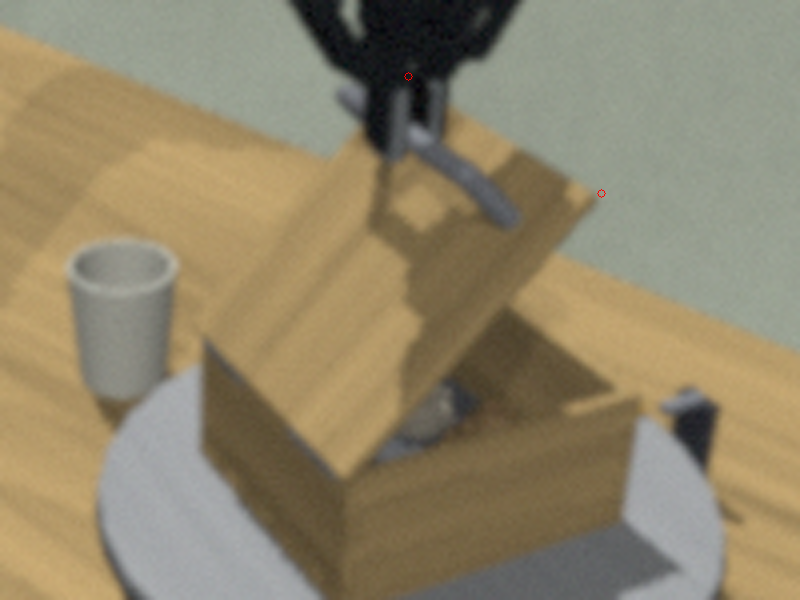

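The lid stands near 45°. Its underside corner at (598,205) against the predicted (601,193) suggests about 0.76. I'll nudge it slightly and measure properly.

Emit:
jog_arm(
  plan=[
    [[-0.1,0.03,0.05],0],
    [[-0.1,0.03,0.05],0],
    [[0,0,0],0],
    [[0,0,0],0],
    [[0,0,0],0],
  ],
)

```text
clock: 13.0
tcp_pos: [0.5765, -0.1358, 0.338]
orientation: [2.53, 1.855, 0.009]
contact_force: [6.7, -1.6, 6.2]
grip_width: 0.0105
```

Run:
```python
from h import *
o=get_obs();print(o["clock"],o["tcp_pos"],o["contact_force"],o["moment"],o["grip_width"],abs(o["qvel"]).max())
s=cal("side");d=grab_frame("side")[:,:,::-1]
f=np.array([np.cos(-.302),np.sin(-.302),0]);g=np.array([-f[1],f[0],0]);C=np.array([.596,-.1415,0]);Z=np.array([0,0,1.])
x0,y0=360,170;S=5.5
v=cv2.resize(d[y0:y0+105,x0:x0+100],None,fx=S,fy=S,interpolation=cv2.INTER_CUBIC)
for th,col in((.735,(255,0,0)),(.785,(0,0,255)),(.835,(0,255,0))):
  X=np.cos(th)*f+np.sin(th)*Z;N=-np.sin(th)*f+np.cos(th)*Z
  for u,w in((0,0),(.172,0),(.172,.008)):
    q=proj(s,C-.085*f-.077*g+.143*Z+u*X+w*N);print(th,u,w,q.round(1))
    cv2.circle(v,tuple(((q-[x0,y0]+.5)*S).astype(int)),3,col,1)
cv2.imwrite("pics/s5c.png",v)
```

```text
13.0 [ 0.57648667 -0.13580368  0.33803229] [ 6.67156166 -1.55221872  6.24234504] [-0.20537236 -1.7260881   0.02084143] 0.010522627489362849 0.001540880356494435
0.735 0 0 [378.7 261.1]
0.735 0.172 0 [442.5 190.8]
0.735 0.172 0.008 [440.6 188.5]
0.785 0 0 [378.7 261.1]
0.785 0.172 0 [440.4 188.4]
0.785 0.172 0.008 [438.2 186.2]
0.835 0 0 [378.7 261.1]
0.835 0.172 0 [438.  186.1]
0.835 0.172 0.008 [435.7 184. ]
```

View pics/s5c.png

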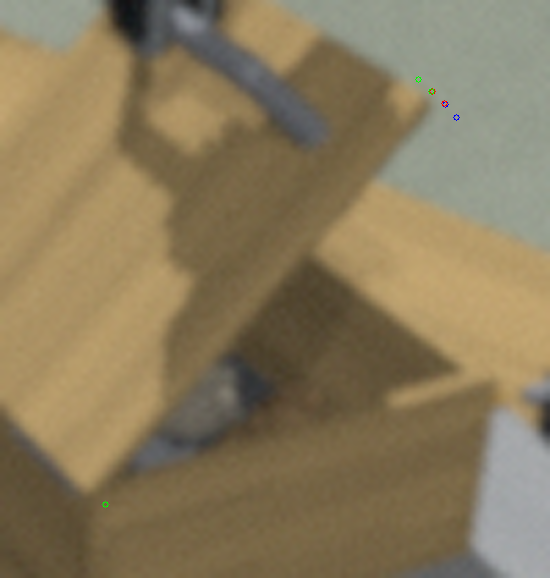

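Run:
```python
from h import *
a=grab_frame("top")[:,:,::-1];b=grab_frame("wrist")[:,:,::-1]
z=np.zeros((300,800,3),np.uint8);z[:,:400]=cv2.resize(a[110:290,280:520],(400,300),interpolation=cv2.INTER_CUBIC);z[:250,400:]=cv2.resize(b,(400,250),interpolation=cv2.INTER_AREA)
cv2.imwrite("pics/fin.png",z);o=get_obs();print(o["clock"],o["tcp_pos"],o["contact_force"],o["grip_width"])
```

```text
13.15 [ 0.57647865 -0.13581041  0.33799844] [ 7.67586209 -0.40900291  7.43366994] 0.010571206209483763
```

View pics/fin.png

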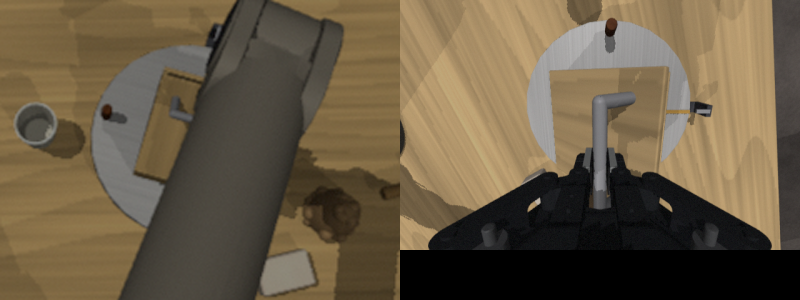

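The bar is held firmly between the pads. The brass strip (right view, 665–690,111) still meets the pointer, and the cup, head and plaster are where they were. Handing in.

```bash
python3 -c "
from bench import *
print(hand_in())"
```

```text
the job is handed in; nothing more can be done
None
```

The turntable sits in the notch at the pointer and the gripper is holding the box's lid open at about 45 degrees. I handed the job in at 13.15 s on the robot's clock; no verdict came back.

- **Turntable:** I turned it by its peg, caged loosely between the fingers, through about 1.2 rad clockwise. From above, the brass strip and the pointer lined up within about 1 px (roughly 0.01 rad). They still met after the lid was lifted.
- **Lid:** The gripper's position gives 0.79 rad and the side picture gives about 0.78 (good to about 0.02 rad), against the wanted 0.785. The arm was still, gripping at 30 N.
- **Bystanders:** The cup, head and plaster looked unmoved in the last top view.

**Discrepancies:**
- The tool still carried about 7 N along x and about 7 N upward while holding the lid. I did not find the cause, but it is far below the limits.
- The tool ended about 3 mm farther from the hinge line than the handle's circle allows, so the bar has probably slipped slightly along the pads.
- The gripper reads an opening of 10.6 mm on a 12 mm bar, though the pictures show the bar firmly held.

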